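# Pin the wax mould shut

### The job

The two halves of the aluminium wax-injection mould in the ball vise are joined by one locating pin, and the top half has swung a little askew on it. Take the second locating pin out of the wooden block, start its nose in the empty hole of the top half, work the top half round by feel until the pin finds the hole in the half beneath, and push it gently fully home, collar down on the mould. Never lean hard on the pin, leave it standing in the mould, and do not disturb the bangle, the file or the jar.

Things in the scene. Friction and masses are not known exactly. Their poses are not given: they have to be found in the camera images.
- pin_grip (a point): The second locating pin (110 g), upright in the wooden block at the start: steel shank 10 mm thick and 38 mm long, brass collar 22 mm across and 4 mm thick, then a round brass handle 17 mm thick; collar and handle together 40 mm tall. This point is on its axis, 20 mm above the collar's underside (mid-handle); z points up, from nose to handle.
- pin_collar (a point): On the pin's axis at the underside of its collar, 38 mm from the nose end. Home, it lies on the top half's top face. The pin does not fall home: about 9 mm down the lower hole a spring plunger grips it sideways, and a few newtons of push take it past.
- pin_nose (a point): On the pin's axis at the end of its nose. The last 5 mm of the shank taper from 10 mm to a blunt nose 8 mm across.
- bur_block: Wooden bur block, fixed, 110 x 64 x 55 mm, origin under its centre. The pin stands in a 12 mm hole, 45 mm deep, 28 mm from the centre towards the block's -x end, its collar resting on the block's top, 55 mm above the bench. Small burs stand up to 30 mm above the top near its other end.
- vise: Engraver's ball vise: blue ball in a rubber ring 126 mm across, fixed to the bench, origin at the centre of its underside. Its head is turned on the ball to an unmeasured angle and locked. The jaws grip an aluminium wax mould, somewhere along them, place unmeasured: lower half 96 x 70 x 26 mm, its flat top 106 mm above the bench, and on it the top half, 96 x 70 x 18 mm.
- first_pin (a point): Axis of the first locating pin, at the level of the top half's top face (124 mm above the bench). It is home in both halves, near the middle of one short end, and stays there; its brass handle stands 40 mm above that face. The top half turns about it, stiffly (about 2 N at the empty hole), and cannot lift.
- empty_hole (a point): Mouth centre of the empty hole at the other short end of the top half's top face (the brass-lipped hole in its middle is the wax gate): black-rimmed, 11 mm, right through its 18 mm. It swings with the top half about the first pin. The lower half's hole that belongs under it is covered and not measured: also 72 mm from the first pin, up to 13 mm round to either side of where this hole starts.
- copper_bangle: Bystander: copper bangle 66 mm across, 12 mm tall, lying loose on the bench; origin at the centre of its underside.
- file: Bystander: hand file 240 mm long with a wooden handle, lying loose; origin on the bench under the root of the blade.
- wax_release: Bystander: small amber jar 40 mm across, 55 mm tall, standing loose; origin at the centre of its underside.
Things that resemble listed ones, but are neither listed nor needed, are in the scene too. Leave any pink look-alike of the part that bears pin_grip alone.

How it is judged:
By the outcome, as a careful person would: the job done as asked, in the order asked, and still so for the second after the job is handed in, with the robot touching nothing.
It also fails if it takes over 72 s, if anything falls off the work surface, if the arm or the gripper's body presses on something with over 40 N, if the wrist force passes 120 N, or if a joint passes its speed limit or range.

### The arm

A 6-joint arm with a two-finger parallel gripper is mounted at the origin on the work surface. World frame = base frame: x ahead of the robot, y to its left, z up, the work surface at z = 0. Lengths are in m, angles in degrees, forces in N, time in s.
With the tool pointing down it reaches from about 0.4 to 0.825 m from the base axis. Payload 7 kg.
Tool frame: the origin (TCP) lies midway between the tips of the shut fingers; the grasp point (between the pads) lies 19 mm behind it; z points along the fingers, y is the line along which they close (so a half turn about z gives the same grasp; the last joint's range is limited). The gripper opens to 88 mm and grips with 3 to 60 N. Pads are 19 mm wide; open, the fingers measure 130 mm over their backs; the gripper's body (78 mm by 193 mm) begins 47 mm behind the grasp point.
Start: joints at [82.569, 20.546, 0.682, 0, -70.136, -16.507], TCP at [0.274, 0.617, 0.227] pointing down, gripper open.
Joint ranges: [-176.03, 176.03], [-82.01, 121.73], [-58.28, 71.71], [-173.87, 95.51], [-174.79, -0.11], [-173.66, 173.66]. Speed limits (degrees/s): [136.94, 136.94, 172.46, 180, 180, 180].

### API

Orientations are given as a 3x3 rotation matrix whose columns are the frame's x, y, z axes.
In Python, from rig import robot gives the robot as it stands. Calls block until the motion is done:
- robot.goto(position, orientation): joint-space move of the TCP to a pose.
- robot.servo_line(position, ori=None, speed=0.15): straight line of the TCP; ori=None keeps the orientation; speed is the mean speed in m/s.
- robot.movej(angles): joint-space move.
- robot.move_gripper(opening): opening from 0.0 (shut) to 1.0 (fully open); the grip force is fixed at half the most; returns when the fingers have stopped.
- robot.dwell(seconds).
- robot.ik(position, orientation): joint angles nearest the present ones, or None.
- robot.grab_frame(name): name is "side" or "top" or "wrist"; returns (picture, depth): 420x560x3 uint8, red, green, blue; 420x560 float32, m along the optical axis (not along the pixel's ray), 0 where there is no reading.
- robot.camera_info(name): a dict with "vfov" (degrees; the focal length in pixels is half the picture's height over the tangent of half this angle, whatever the lens; pixels are square), "cx", "cy" (the principal point, pixels), "k1" (the pictures are not rectified: a ray, as slopes to the right and down, at radius r is drawn at 1 + k1 r^2 times it, then the intrinsics apply), "view" (4x4, takes a point from world to camera coordinates); the wrist camera has in their place "T_tool_cam" (4x4, takes a point from camera to tool coordinates, whose origin is the TCP and whose axes are the flange's). Camera axes: x right, y down, z forward; pixel columns grow to the right and rows downward; lengths in m; the calibration is good to about 2 mm. A picture is of the moment at which its call begins: read the wrist's pose just before it. camera_info takes no time and is no camera call.
A pose or a line that the arm cannot do raises robot.Unreachable and nothing moves.
- robot.job_done(): hands the job in; it is judged then, once.
Readings, each from a call of its own:
- robot.read_t(): time.
- robot.read_qpos(): joint angles.
- robot.read_qvel(): joint speeds.
- robot.read_effort(): joint torques, N m.
- robot.read_position(): TCP position.
- robot.read_tcp_rot(): TCP orientation.
- robot.read_force(): force on the tool from outside, world axes, zero at the start.
- robot.read_ft_torque(): the same for the moment, N m.
- robot.read_grip_width(): opening from 0.0 (shut) to 1.0 (fully open).
- robot.read_finger_force(): force on a finger pad.
Only numpy, scipy, OpenCV 4.12 (cv2) and the standard library are available. Lean on these libraries where they do the work, as an engineer would, in place of code of your own. Each camera call takes 0.05 s, during which the arm holds its last target. There are 200 camera calls.

## Working session

There is one attempt and no reset: what is moved stays moved. The work goes in short steps, each a Python script; the robot and the scene stay as the last script left them, time stands still between calls to the robot, and variables do not carry over. Pictures are saved under pics/ and viewed, at most 10 in all, crops included, and the job is handed in when it is done.

```bash
mkdir -p pics; ls; python3 - <<'E'
from rig import robot
import cv2,numpy as np
np.set_printoptions(precision=4,suppress=True)
for n in("side","top","wrist"):
    print(n,robot.camera_info(n))
    p,d=robot.grab_frame(n); np.savez(f"pics/{n}0.npz",p=p,d=d)
    cv2.imwrite(f"pics/{n}0.png",p[:,:,::-1])
print(robot.read_t(),robot.read_position(),robot.read_tcp_rot())
E
```

```text
pics
side {'vfov': 46.39293072148445, 'cx': 286.5498594830924, 'cy': 205.04379454132263, 'k1': -0.04877663392365157, 'view': array([[ 0.9815, -0.1916,  0.0037, -0.5777],
       [-0.1028, -0.5428, -0.8335,  0.1458],
       [ 0.1617,  0.8177, -0.5524,  0.8122],
       [ 0.    ,  0.    ,  0.    ,  1.    ]])}
top {'vfov': 54.49543315556009, 'cx': 282.1351679581133, 'cy': 211.80999166707144, 'k1': -0.11274605963425982, 'view': array([[-0.0097, -0.9996, -0.0248,  0.0199],
       [-0.9823,  0.0141, -0.187 ,  0.62  ],
       [ 0.1872,  0.0225, -0.9821,  0.7023],
       [ 0.    ,  0.    ,  0.    ,  1.    ]])}
wrist {'vfov': 67.10955728962145, 'cx': 275.362761993785, 'cy': 212.25751203610864, 'k1': -0.012784943875774862, 'T_tool_cam': array([[-0.0002, -0.9672, -0.2542,  0.0686],
       [ 1.    , -0.0002,  0.0001,  0.0012],
       [-0.0001, -0.2542,  0.9672, -0.1573],
       [ 0.    ,  0.    ,  0.    ,  1.    ]])}
0.15 [0.2738 0.6166 0.2259] [[ 0.9139 -0.4058 -0.0004]
 [-0.4058 -0.9139 -0.0012]
 [ 0.0001  0.0012 -1.    ]]
```

View pics/top0.png

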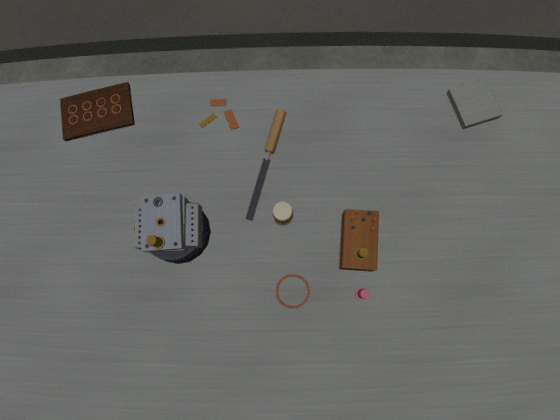

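View pics/side0.png

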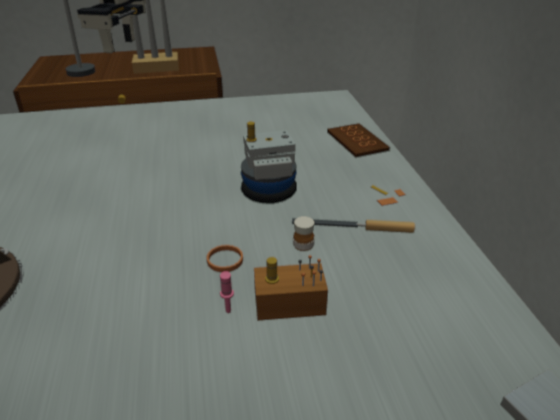

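```bash
cat > h.py <<'E'
import numpy as np, cv2
from rig import robot
np.set_printoptions(precision=4,suppress=True)
def K(c):
    f=210/np.tan(np.radians(c["vfov"]/2)); return np.array([[f,0,c["cx"]],[0,f,c["cy"]],[0,0,1.]])
def dist(c): return np.array([c["k1"],0,0,0,0.])
def T_world_cam(name,pos=None,R=None):
    c=robot.camera_info(name)
    if name!="wrist": return np.linalg.inv(c["view"])
    T=np.eye(4); T[:3,:3]=R; T[:3,3]=pos
    return T@c["T_tool_cam"]
def rays(name,px,T):
    c=robot.camera_info(name)
    n=cv2.undistortPoints(np.array(px,float).reshape(-1,1,2),K(c),dist(c)).reshape(-1,2)
    d=np.c_[n,np.ones(len(n))]
    return T[:3,3],d@T[:3,:3].T      # d scaled to unit optical depth
def on_plane(name,px,T,z):
    o,d=rays(name,px,T); return o+d*((z-o[2])/d[:,2])[:,None]
def at_depth(name,px,T,D):
    o,d=rays(name,px,T)
    return np.array([o+v*D[int(round(p[1])),int(round(p[0]))] for p,v in zip(px,d)])
def meet(o1,d1,o2,d2):
    A=np.c_[d1,-d2]; s=np.linalg.lstsq(A,o2-o1,rcond=None)[0]
    a,b=o1+s[0]*d1,o2+s[1]*d2; return (a+b)/2,np.linalg.norm(a-b)
def project(name,P,T):
    c=robot.camera_info(name); M=np.linalg.inv(T)
    return cv2.projectPoints(np.array(P,float).reshape(-1,1,3),cv2.Rodrigues(M[:3,:3])[0],M[:3,3],K(c),dist(c))[0].reshape(-1,2)
def down(yaw):  # tool down, tool y (closing line) at yaw+90; x axis at yaw degrees
    c,s=np.cos(np.radians(yaw)),np.sin(np.radians(yaw))
    return np.array([[c,s,0],[s,-c,0],[0,0,-1.]])
def shot(tag):
    pos,R=robot.read_position(),robot.read_tcp_rot()
    p,d=robot.grab_frame("wrist"); np.savez(f"pics/{tag}.npz",p=p,d=d,pos=pos,R=R,T=T_world_cam("wrist",pos,R))
    cv2.imwrite(f"pics/{tag}.png",p[:,:,::-1])
E
python3 - <<'E'
from h import *
z=np.load("pics/top0.npz"); T=T_world_cam("top")
print(at_depth("top",[(362,253),(363,294),(154,240),(158,202),(160,222),(165,212),(283,212),(292,275),(343,210),(378,210),(377,270),(342,268),(250,215),(275,130)],T,z["d"]))
z=np.load("pics/side0.npz"); T=T_world_cam("side")
print(at_depth("side",[(272,261),(251,125),(284,135)],T,z["d"]))
# candidate wrist poses
from itertools import product
for t in [(0.52,-0.12),(0.55,0.24)]:
  for y in range(-180,180,30):
    print(t,y,robot.ik(np.array([t[0],t[1],.33]),down(y)))
E
```

```text
[[ 0.538  -0.1265  0.097 ]
 [ 0.4674 -0.1283  0.0802]
 [ 0.5567  0.217   0.1651]
 [ 0.6322  0.2333  0.1062]
 [ 0.5925  0.2211  0.1266]
 [ 0.6103  0.2137  0.1245]
 [ 0.6202  0.0109  0.0566]
 [ 0.5046 -0.0043  0.0159]
 [ 0.6263 -0.104   0.0367]
 [ 0.6325 -0.1797 -0.001 ]
 [ 0.5123 -0.171   0.0021]
 [ 0.5158 -0.0987  0.0327]
 [ 0.6232  0.0772  0.0139]
 [ 0.7977  0.0263  0.0224]]
[[ 0.5401 -0.1322  0.093 ]
 [ 0.5566  0.214   0.1609]
 [ 0.6283  0.2337  0.1232]]
(0.52, -0.12) -180 [  8.0688   4.1357  -7.1583   0.     -78.7061 -98.0688]
(0.52, -0.12) -150 [  8.0688   4.1357  -7.1583   0.     -78.7061 -68.0688]
(0.52, -0.12) -120 [  8.0688   4.1357  -7.1583   0.     -78.7061 -38.0688]
(0.52, -0.12) -90 [  8.0688   4.1357  -7.1583   0.     -78.7061  -8.0688]
(0.52, -0.12) -60 [  8.0688   4.1357  -7.1583   0.     -78.7061  21.9312]
(0.52, -0.12) -30 [  8.0688   4.1357  -7.1583   0.     -78.7061  51.9312]
(0.52, -0.12) 0 [  8.0688   4.1357  -7.1583   0.     -78.7061  81.9312]
(0.52, -0.12) 30 [  8.0688   4.1357  -7.1583   0.     -78.7061 111.9312]
(0.52, -0.12) 60 [  8.0688   4.1357  -7.1583   
[... 450 characters left out ...]
.7563   0.5949   0.     -79.8386 -72.2148]
(0.55, 0.24) -90 [ 42.2148  10.7563   0.5949   0.     -79.8386 -42.2148]
(0.55, 0.24) -60 [ 42.2148  10.7563   0.5949   0.     -79.8386 -12.2148]
(0.55, 0.24) -30 [ 42.2148  10.7563   0.5949   0.     -79.8386  17.7852]
(0.55, 0.24) 0 [ 42.2148  10.7563   0.5949   0.     -79.8386  47.7852]
(0.55, 0.24) 30 [ 42.2148  10.7563   0.5949   0.     -79.8386  77.7852]
(0.55, 0.24) 60 [ 42.2148  10.7563   0.5949   0.     -79.8386 107.7852]
(0.55, 0.24) 90 [ 42.2148  10.7563   0.5949   0.     -79.8386 137.7852]
(0.55, 0.24) 120 [ 42.2148  10.7563   0.5949   0.     -79.8386 167.7852]
(0.55, 0.24) 150 [  42.2148   10.7563    0.5949    0.      -79.8386 -162.2148]
```

```bash
python3 - <<'E'
from h import *
for tag,p in [("v1",(.60,.225,.30)),("v2",(.575,.18,.27)),("b1",(.55,-.10,.26)),("b2",(.54,-.145,.22))]:
    robot.goto(np.array(p),down(0)); robot.dwell(.15); shot(tag); print(tag,robot.read_t(),robot.read_position())
a=[cv2.imread(f"pics/{t}.png") for t in ("v1","b1")]
cv2.imwrite("pics/both1.png",np.hstack([cv2.resize(i[:, 80:480],(400,420)) for i in a]))
E
```

```text
v1 2.2167 [0.5997 0.2258 0.2998]
v2 2.7667 [0.5756 0.1808 0.2705]
b1 4.0583 [ 0.5504 -0.0989  0.2599]
b2 4.6083 [ 0.5409 -0.1443  0.2209]
```

View pics/both1.png

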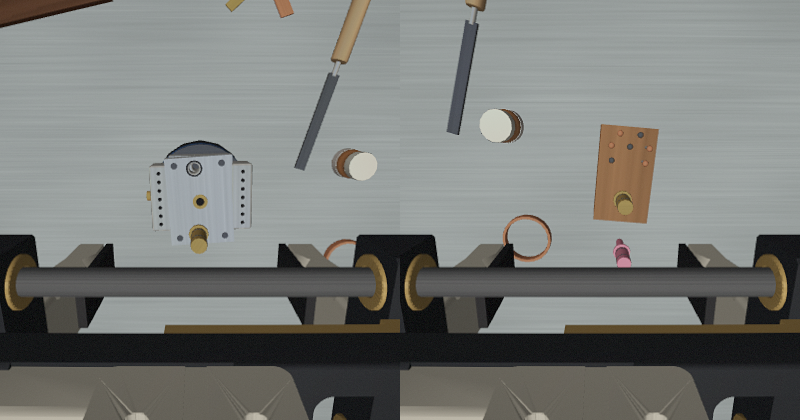

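```bash
python3 - <<'E'
from h import *
def pj(t,P): return project("wrist",P,np.load(f"pics/{t}.npz")["T"])
out=[];
for t,P in [("v1",(.59,.223,.124)),("v2",(.59,.223,.124)),("b1",(.53,-.13,.08)),("b2",(.53,-.13,.08))]:
    c=pj(t,[P])[0]; x,y=int(c[0]-50),int(c[1]-37+ (-5 if t[0]=='v' else 0)); x=max(0,min(460,x));y=max(0,min(345,y))
    im=cv2.imread(f"pics/{t}.png")[y:y+75,x:x+100]; out.append(cv2.resize(im,(400,300),interpolation=cv2.INTER_CUBIC)); print(t,x,y)
cv2.imwrite("pics/crop1.png",np.vstack([np.hstack(out[:2]),np.hstack(out[2:])]))
E
```

```text
v1 226 161
v2 180 144
b1 252 175
b2 209 176
```

View pics/crop1.png

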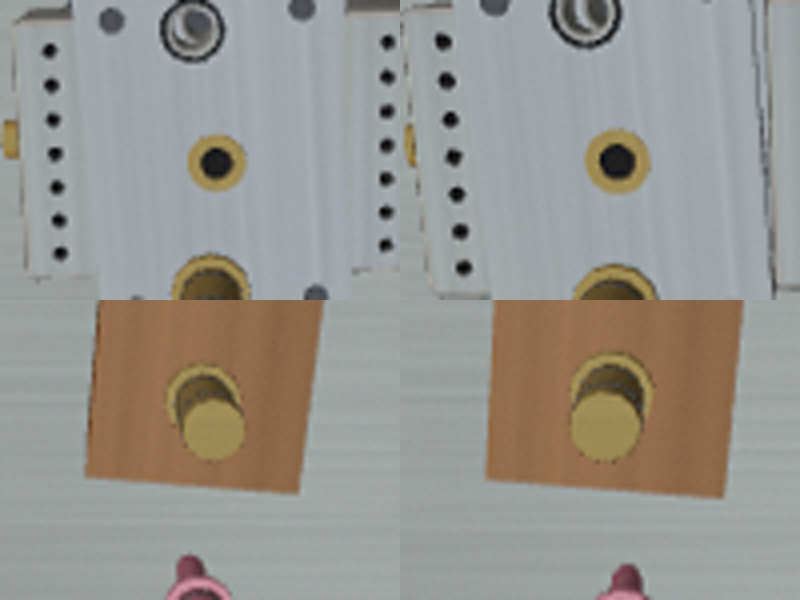

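```bash
python3 - <<'E'
from h import *
L={t:np.load(f"pics/{t}.npz") for t in("v1","v2","b1","b2")}
off=dict(v1=(226,161),v2=(180,144),b1=(252,175),b2=(209,176))
def px(t,u,v): return [( (u+.5)/4-.5+off[t][0],(v+.5)/4-.5+off[t][1])]
def pair(n,a,b,z):
    (ta,ua,va),(tb,ub,vb)=a,b
    r1=rays("wrist",px(*a),L[ta]["T"]); r2=rays("wrist",px(*b),L[tb]["T"])
    print(n,*meet(r1[0],r1[1][0],r2[0],r2[1][0]), on_plane("wrist",px(*a),L[ta]["T"],z)[0,:2],on_plane("wrist",px(*b),L[tb]["T"],z)[0,:2])
    return
pair("handle top",("b1",213,130),("b2",206,126),.095)
pair("collar blk",("b1",205,101),("b2",212,91),.059)
pair("hole",("v1",193,30),("v2",185,12),.124)
pair("gate",("v1",217,163),("v2",218,161),.124)
pair("fp collar",("v1",211.5,293),("v2",215,308),.128)
pair("blk cornerL",("b1",86,177),("b2",86,179),.055)
pair("blk cornerR",("b1",299,194),("b2",324,198),.055)
# depth plane checks
for t,u,v in[("b1",213,130),("b2",206,126),("v1",280,150),("v2",300,160),("b1",120,150),("b2",120,150)]:
    print(t,at_depth("wrist",px(t,u,v),L[t]["T"],L[t]["d"]))
T=T_world_cam("top"); print(on_plane("top",[(158,202)],T,.124),on_plane("top",[(160,222)],T,.124))
E
```

```text
handle top [ 0.5383 -0.1315  0.0902] 0.00016017156426354327 [ 0.5394 -0.131 ] [ 0.5396 -0.1317]
collar blk [ 0.5403 -0.1317  0.0619] 0.0008133331823912122 [ 0.5392 -0.132 ] [ 0.5401 -0.1316]
hole [0.628  0.2261 0.1241] 0.00016355767834428918 [0.628  0.2261] [0.6279 0.2262]
gate [0.5923 0.2196 0.1237] 0.00017284186308709403 [0.5923 0.2196] [0.5924 0.2195]
fp collar [0.5563 0.221  0.1269] 0.00020457275419092865 [0.5567 0.221 ] [0.5565 0.2209]
blk cornerL [ 0.5148 -0.0975  0.0533] 0.00013887051504048317 [ 0.5152 -0.0975] [ 0.5153 -0.0977]
blk cornerR [ 0.5102 -0.161   0.0554] 0.00010558696519585538 [ 0.51   -0.1611] [ 0.5101 -0.161 ]
b1 [[ 0.539  -0.1312  0.0933]]
b2 [[ 0.5393 -0.1317  0.0939]]
v1 [[0.5957 0.2027 0.1231]]
v2 [[0.5926 0.1997 0.1238]]
b1 [[ 0.5233 -0.1075  0.0543]]
b2 [[ 0.523  -0.1068  0.0537]]
[[0.6283 0.2273 0.124 ]] [[0.5929 0.222  0.124 ]]
```

```bash
python3 - <<'E'
from h import *
R=down(0); x,y=.5394,-.1316
robot.move_gripper(.5)
robot.goto(np.array([x,y,.14]),R); robot.servo_line(np.array([x,y,.063]),R,.1); robot.dwell(.1)
print(robot.read_position(),robot.read_force())
robot.move_gripper(0); print("w",robot.read_grip_width(),robot.read_finger_force(),robot.read_position(),robot.read_force())
robot.servo_line(np.array([x,y,.125]),R,.1); robot.dwell(.2); print(robot.read_t(),robot.read_force(),robot.read_grip_width(),robot.read_position())
shot("g1")
robot.goto(np.array([.628,.2262,.195]),down(4)); robot.dwell(.2); shot("g2"); print(robot.read_t(),robot.read_position(),robot.read_force())
p,d=robot.grab_frame("side"); cv2.imwrite("pics/side1.png",cv2.resize(p[80:185,200:340,::-1],None,fx=4,fy=4,interpolation=cv2.INTER_CUBIC)[:420,:560])
im=cv2.imread("pics/g2.png")
v1=cv2.resize(cv2.imread("pics/v1.png")[158:179,264:292][:20],(240,172),interpolation=cv2.INTER_CUBIC)
v2=cv2.resize(cv2.imread("pics/v2.png")[136:157,214:242][:20],(240,172),interpolation=cv2.INTER_CUBIC)
o=np.zeros((420,800,3),np.uint8); o[:,:560]=im; o[:172,560:]=np.clip(v1*1.3,0,255); o[180:352,560:]=np.clip(v2*1.3,0,255); cv2.imwrite("pics/g2v.png",o)
E
```

```text
[ 0.54   -0.1316  0.0639] [ 0.7021  0.2987 -0.6741]
w 0.188614040400204 30.0010085105896 [ 0.5395 -0.1315  0.0631] [-0.2345  1.5008  1.7545]
8.475 [-0.4863  0.2293 -1.1023] 0.1859693476139842 [ 0.5389 -0.1317  0.1242]
10.175 [0.6281 0.2251 0.195 ] [-0.4183 -0.1706 -1.1524]
```

View pics/g2v.png

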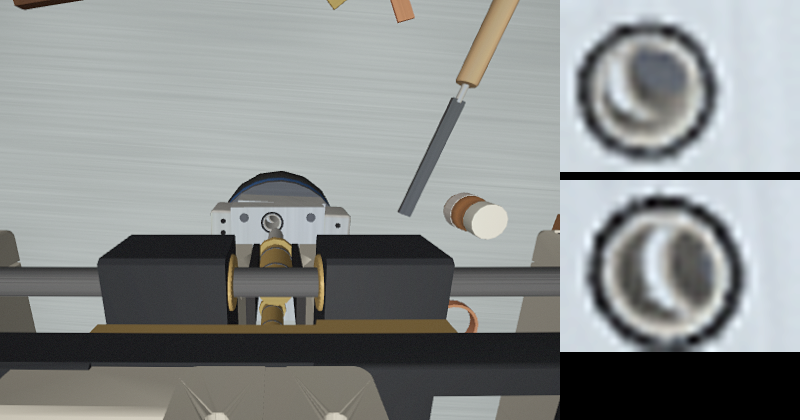

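View pics/side1.png

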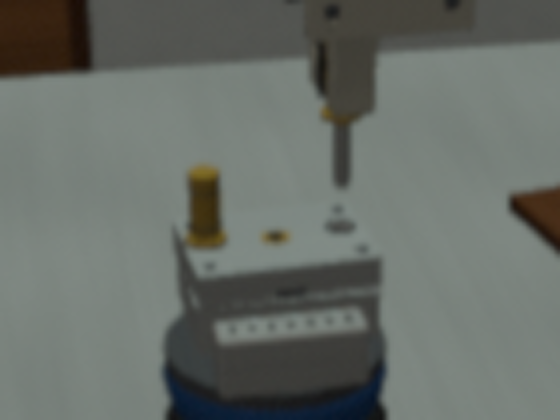

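```bash
python3 - <<'E'
from h import *
im=cv2.imread("pics/g2.png")[195:270,222:322]; cv2.imwrite("pics/g2c.png",cv2.resize(im,(800,600),interpolation=cv2.INTER_CUBIC))
L=np.load("pics/v1.npz"); px=lambda u,v:((u+.5)/4-.5+226,(v+.5)/4-.5+161)
for s in [[(50,50),(61,253)],[(388,42),(386,245)]]:
    q=at_depth("wrist",[px(*a) for a in s],L["T"],L["d"]); q2=on_plane("wrist",[px(*a) for a in s],L["T"],np.median(q[:,2])); w=q2[0]-q2[1]; print(q,np.degrees(np.arctan2(w[1],w[0])))
print(np.degrees(np.arctan2(.2261-.2209,.628-.5566)))
E
```

```text
[[0.6192 0.2668 0.098 ]
 [0.56   0.2649 0.1013]] 1.4469952270660784
[[0.6218 0.1711 0.0995]
 [0.5617 0.1692 0.0982]] 1.6565794018685263
4.165447631299841
```

View pics/g2c.png

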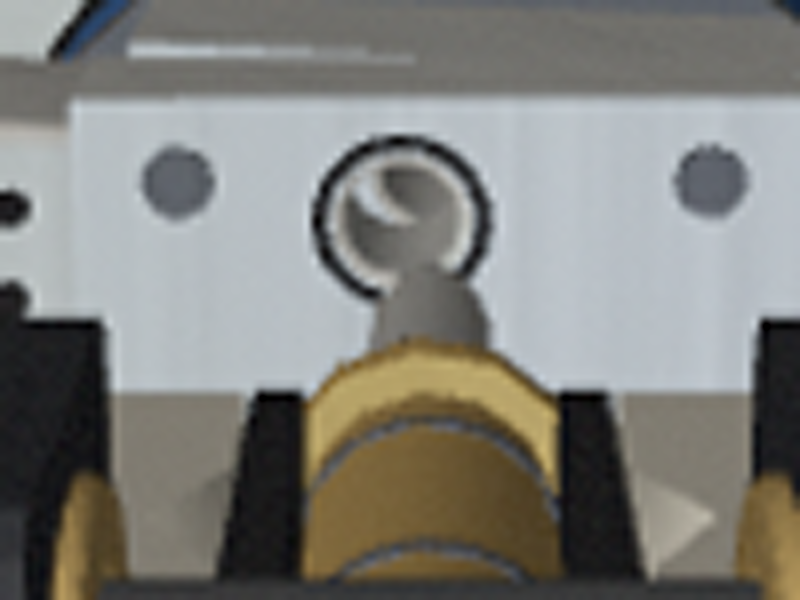

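```bash
python3 - <<'E'
from h import *
L=np.load("pics/g2.npz");T=L["T"];pos=L["pos"]; print(pos,L["R"])
px=lambda u,v:((u+.5)/8-.5+222,(v+.5)/8-.5+195)
print("hole",on_plane("wrist",[px(402,218)],T,.124))
a=np.linspace(0,2*np.pi,73)
def circ(x,y,z,r): 
    q=project("wrist",np.c_[x+r*np.cos(a),y+r*np.sin(a),0*a+z],T); q=(q-[222,195]+.5)*8-.5; return q.min(0),q.max(0)
axis=L["R"]@[0,0,1]
for n,dz,r in[("nose",.046,.004),("taper",.041,.005),("collar top",.004,.011),("collar bot",.008,.011)]:
    c=pos+axis*dz; print(n,c,circ(*c,r))
print("rim",circ(.628,.2262,.124,.0055))
E
```

```text
[0.6281 0.2249 0.195 ] [[ 0.9977  0.0681 -0.0001]
 [ 0.0681 -0.9977 -0.0001]
 [-0.0001  0.     -1.    ]]
hole [[0.6286 0.2263 0.124 ]]
nose [0.6281 0.2249 0.149 ] (array([367.715 , 262.5045]), array([462.4378, 352.528 ]))
taper [0.6281 0.2249 0.154 ] (array([354.1562, 269.1759]), array([475.2968, 384.0712]))
collar top [0.6281 0.2249 0.191 ] (array([250.8113, 350.6662]), array([572.2908, 649.8566]))
collar bot [0.6281 0.2249 0.187 ] (array([254.7252, 331.2533]), array([569.1937, 624.6412]))
rim (array([344.325 , 167.2583]), array([461.3217, 279.4514]))
```

```bash
cat >> h.py <<'E'
R4=down(4)
def F(n=3):
    v=[]
    for _ in range(n): v.append(robot.read_force()); robot.dwell(.02)
    return np.mean(v,0)
E
python3 - <<'E'
from h import *
c=np.array([.6284,.229,.176])
robot.servo_line(c,R4,.08); robot.dwell(.2); b=F(5); print("bias",b,robot.read_position(),robot.read_t()); np.save("bias.npy",b); shot("g3")
for z in np.arange(.1745,.1625,-.0015):
    robot.servo_line(np.array([c[0],c[1],z]),R4,.03); robot.dwell(.05); f=F()-b; print(z,f,robot.read_position())
    if f[2]>3.5: break
print(robot.read_t())
shot("g4")
E
```

```text
bias [ 0.414  -0.3135 -1.1972] [0.6286 0.2291 0.1763] 10.9
0.1745 [-0.671   0.3325  0.0426] [0.6284 0.229  0.1745]
0.173 [-0.5601  0.2134  0.4048] [0.6284 0.229  0.173 ]
0.17149999999999999 [ 0.2544 -0.1121 -0.1286] [0.6284 0.229  0.1715]
0.16999999999999998 [0.0626 0.1762 1.3485] [0.6285 0.2291 0.1701]
0.16849999999999998 [-0.7432 -0.6323  0.1876] [0.6282 0.2287 0.1682]
0.16699999999999998 [ 0.1883 -1.8234 -0.1903] [0.6283 0.2288 0.1668]
0.16549999999999998 [-0.3647 -1.4305 -0.1545] [0.6283 0.229  0.1654]
0.16399999999999998 [-0.2076 -1.4296 -0.1839] [0.6284 0.2291 0.1639]
13.75
```

```bash
python3 - <<'E'
from h import *
b=np.load("bias.npy"); x,y=.6284,.2283
robot.servo_line(np.array([x,y,.164]),R4,.05); print(F()-b)
z=.156; robot.servo_line(np.array([x,y,z]),R4,.03)
while z>.145:
    robot.servo_line(np.array([x,y,z]),R4,.03); f=F()-b; print(round(z,4),f,robot.read_position())
    if f[2]>1.8: break
    z-=.0007 if z<.1545 else .001
print(robot.read_t())
E
```

```text
[-0.4885  0.1115  0.3919]
0.156 [-0.6728  0.7051  0.0661] [0.6285 0.2283 0.1562]
0.155 [0.1819 0.2666 0.3454] [0.6283 0.2283 0.1549]
0.154 [-0.0541  0.2906  0.5854] [0.6284 0.2283 0.1539]
0.1533 [-0.1767  0.8836  0.1602] [0.6284 0.2283 0.1533]
0.1526 [-0.2173 -0.0891  0.5999] [0.6284 0.2283 0.1526]
0.1519 [-0.5014  0.8709  1.8854] [0.6285 0.2283 0.1521]
16.3167
```

```bash
cat >> h.py <<'E'
P0=np.array([.5568,.2230]); r0=np.array([.6284,.2283])-P0
def arc(s):  # s = m along the swing (+ccw)
    a=s/np.linalg.norm(r0); c,q=np.cos(a),np.sin(a); return P0+np.array([[c,-q],[q,c]])@r0
def go(s,z,v=.02):
    robot.servo_line(np.r_[arc(s),z],down(4+np.degrees(s/.0718)),v)
E
python3 - <<'E'
from h import *
b=np.load("bias.npy"); z=.1519
for s in -np.arange(.0006,.0135,.0006):
    go(s,z); f=F()-b
    if f[2]<1.0: z-=.0003
    elif f[2]>2.5: z+=.0002
    print(round(s*1e3,1),round(z,4),f,robot.read_position())
    if z<.1503 or abs(f[:2]).max()>10 or f[2]>8: break
print(robot.read_t())
E
```

```text
-0.6 0.1519 [-0.4942  0.3965  1.7802] [0.6286 0.2278 0.1521]
-1.2 0.1521 [-0.4009  1.5719  2.6868] [0.6286 0.2272 0.152 ]
-1.8 0.1521 [-0.197   2.3038  1.1976] [0.6285 0.2266 0.152 ]
-2.4 0.1521 [0.1739 2.7325 1.7533] [0.6286 0.2259 0.1521]
-3.0 0.1521 [-0.0702  2.2099  1.1003] [0.6285 0.2252 0.152 ]
-3.6 0.1518 [-0.48    1.7219  0.4758] [0.6285 0.2246 0.152 ]
-4.2 0.1515 [-0.005   1.2655  0.567 ] [0.6285 0.224  0.1518]
-4.8 0.1515 [-0.4504  2.0153  1.3925] [0.6286 0.2235 0.1515]
-5.4 0.1512 [-0.5169  3.6144  0.8869] [0.6286 0.2231 0.1515]
-6.0 0.1512 [-0.894   4.694   2.3294] [0.6287 0.2228 0.1514]
-6.6 0.1512 [-0.9783  6.4221  2.107 ] [0.6288 0.2224 0.1514]
-7.2 0.1512 [-0.998   7.3546  2.3407] [0.6288 0.2222 0.1514]
-7.8 0.1514 [-1.6766  4.6609  5.56  ] [0.6289 0.2208 0.1519]
-8.4 0.1516 [-1.473   6.1327  5.3492] [0.6289 0.2202 0.152 ]
-9.0 0.1518 [-1.6528  5.4094  5.2974] [0.6288 0.2195 0.152 ]
-9.6 0.152 [-0.9999  5.0743  5.1515] [0.6287 0.2188 0.152 ]
-10.2 0.1522 [-0.2033  4.5193  4.6747] [0.6286 0.218  0.152 ]
-10.8 0.1524 [0.4124 4.322  3.4374] [0.6284 0.2173 0.1521]
-11.4 0.1524 [1.078  2.5629 1.6983] [0.6282 0.2165 0.1521]
-12.0 0.1521 [1.376  1.3176 0.473 ] [0.6281 0.2161 0.1521]
-12.6 0.1521 [0.6696 2.8081 1.0528] [0.6282 0.2157 0.1521]
-13.2 0.1521 [-0.0105  2.3251  2.4006] [0.6281 0.2151 0.1521]
22.9167
```

```bash
python3 - <<'E'
from h import *
b=np.load("bias.npy")
go(-.0132,.1535); go(-.0040,.1535,.03); 
for s in (-.0044,-.0048,-.0040,-.0052,-.0036):
    go(s,.1528); z=.152; ok=False
    while 1:
        go(s,z); f=F(2)-b; p=robot.read_position(); print(round(s*1e3,1),round(z,4),f,p)
        if f[2]>3: break
        if z<.1490: ok=True;break
        z-=.0005
    if ok: break
print(robot.read_t())
E
```

```text
-4.4 0.152 [-0.343  -0.8129 -0.025 ] [0.6286 0.2237 0.152 ]
-4.4 0.1515 [-0.6502 -1.2782  0.9815] [0.6286 0.2239 0.1516]
-4.4 0.151 [-0.2623 -1.3827  0.7078] [0.6286 0.2239 0.151 ]
-4.4 0.1505 [-0.1028 -1.2862  0.5984] [0.6286 0.2239 0.1505]
-4.4 0.15 [-0.364  -0.6837  0.971 ] [0.6286 0.2239 0.1499]
-4.4 0.1495 [ 0.0715 -1.0305  0.6375] [0.6286 0.2239 0.1494]
-4.4 0.149 [-0.1308 -1.3958  0.6702] [0.6286 0.2239 0.1489]
-4.4 0.1485 [ 0.1783 -0.8685  0.4298] [0.6286 0.2239 0.1484]
26.1417
```

```bash
python3 - <<'E'
from h import *
b=np.load("bias.npy"); xy=arc(-.0044); z=.1485; Rr=down(4-3.5)
while z>.131:
    z-=.0006
    robot.servo_line(np.r_[xy,z],Rr,.02); f=F(2)-b; p=robot.read_position(); print(round(z,4),f,p,xy)
    xy=xy+np.clip(f[:2],-3,3)*.00006*(abs(f[:2])>.7)
    if f[2]>8: break
print(robot.read_t(),robot.read_grip_width())
E
```

```text
0.1479 [-0.3152 -0.7171 -0.094 ] [0.6286 0.2239 0.1478] [0.6286 0.2239]
0.1473 [-0.9648 -0.7961  0.6602] [0.6286 0.2239 0.1472] [0.6286 0.2239]
0.1467 [ 0.6746 -0.7876 -0.4061] [0.6285 0.2238 0.1466] [0.6285 0.2238]
0.1461 [ 0.5664 -0.1306  0.0243] [0.6285 0.2238 0.146 ] [0.6285 0.2238]
0.1455 [-0.3608  0.1494  0.6116] [0.6285 0.2238 0.1454] [0.6285 0.2238]
0.1449 [0.3906 0.5215 0.359 ] [0.6285 0.2238 0.1449] [0.6285 0.2238]
0.1443 [-0.4582 -0.0328  0.6773] [0.6285 0.2238 0.1443] [0.6285 0.2238]
0.1437 [-0.9192  0.5588  0.3384] [0.6284 0.2238 0.1436] [0.6285 0.2238]
0.1431 [-0.5525  0.9297 -0.0634] [0.6283 0.2237 0.143 ] [0.6285 0.2238]
0.1425 [-1.5533  0.833   0.152 ] [0.6284 0.2238 0.1424] [0.6285 0.2238]
0.1419 [-1.2472 -0.0097  0.5175] [0.6284 0.2238 0.1419] [0.6284 0.2239]
0.1413 [-1.1667 -0.2813  0.227 ] [0.6283 0.2238 0.1413] [0.6283 0.2239]
0.1407 [-0.8193 -0.6154  0.5351] [0.6283 0.2238 0.1407] [0.6282 0.2239]
0.1401 [-1.1089 -0.2726  0.7461] [0.6282 0.2238 0.1401] [0.6282 0.2239]
0.1395 [-0.9013 -0.7847  0.8744] [0.6282 0.2238 0.1395] [0.6281 0.2239]
0.1389 [-0.5209 -1.1729
[... 305 characters left out ...]
 0.2238 0.1364] [0.6281 0.2237]
0.1359 [-0.1084 -0.364   1.3008] [0.6281 0.2238 0.1359] [0.628  0.2237]
0.1353 [0.0312 0.4748 0.7643] [0.628  0.2238 0.1353] [0.628  0.2237]
0.1347 [0.2196 1.3323 0.7234] [0.6281 0.2238 0.1347] [0.628  0.2237]
0.1341 [ 0.1758 -0.2428  1.3507] [0.628  0.2238 0.1341] [0.628  0.2238]
0.1335 [ 0.4529 -0.0071  1.9172] [0.628  0.2238 0.1335] [0.628  0.2238]
0.1329 [ 0.3927 -0.1027  1.8348] [0.628  0.2238 0.1328] [0.628  0.2238]
0.1323 [-0.4623 -0.5419  1.4945] [0.628  0.2238 0.1323] [0.628  0.2238]
0.1317 [-1.2158 -1.1687  6.4937] [0.6281 0.2238 0.1322] [0.628  0.2238]
0.1311 [-2.5625 -1.2726  9.739 ] [0.6282 0.2238 0.1322] [0.628  0.2238]
34.3583 0.1845491257560643
```

```bash
python3 - <<'E'
from h import *
Rr=robot.read_tcp_rot(); xy=np.array([.628,.2238])
robot.servo_line(np.r_[xy,.132],Rr,.02); print(F()-np.load("bias.npy"))
robot.move_gripper(.45); print(robot.read_grip_width())
robot.servo_line(np.r_[xy,.20],Rr,.06); robot.servo_line(np.r_[xy-[.03,0],.28],Rr,.12); robot.dwell(.2); shot("end")
z=np.load("pics/end.npz"); print(robot.read_t(),robot.read_force())
a=cv2.imread("pics/end.png"); p,_=robot.grab_frame("side"); s=cv2.resize(p[100:200,220:320,::-1],(420,420),interpolation=cv2.INTER_CUBIC)
c=cv2.resize(a[130:250,215:335],(380,420),interpolation=cv2.INTER_CUBIC)
cv2.imwrite("pics/endv.png",np.hstack([c,s]))
E
```

```text
[-1.5042 -1.1184  6.1135]
0.44930484716890084
37.6917 [-0.3985 -0.271  -0.7151]
```

View pics/endv.png

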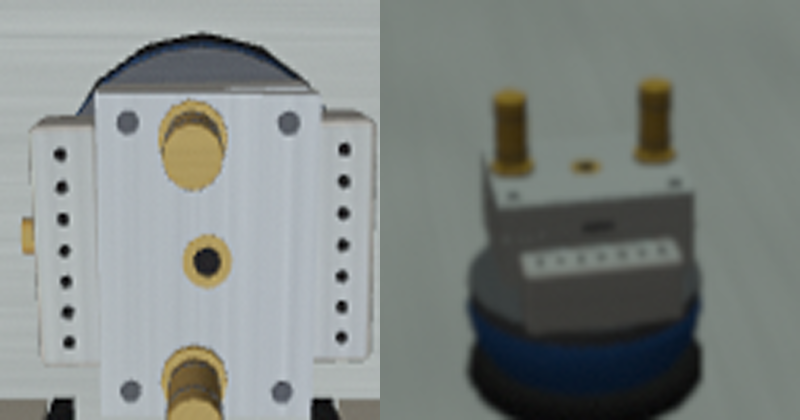

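The picture shows both brass handles standing upright, with their collars on the top face. The second pin's top is at about (193,160) in the left crop, and the first pin is at (195,380). I'll check the depth once more, then hand in.

```bash
python3 - <<'E'
from h import *
z=np.load("pics/end.npz"); q=at_depth("wrist",[(215+193*120/380,130+160*120/420)],z["T"],z["d"])[0]; print(q)
if abs(q[2]-.164)<.003: print(robot.job_done(),robot.read_t())
E
```

```text
[0.6268 0.222  0.1631]
the job is handed in; nothing more can be done
the job is handed in; nothing more can be done
```

The second locating pin is fully home in both mould halves with its collar down on the mould; I released it, backed the gripper clear and handed the job in at about 38 s. The most I pressed down on the pin was about 10 N, as the collar seated. I kept clear of the bangle, file and jar, but didn't check them again at the end.

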